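# Load the die shoe under its drag spring

### The arm

A 6-joint arm with a two-finger parallel gripper is mounted at the origin on the work surface; the furniture and walls round the work are solid. World frame = base frame: x ahead of the robot, y to its left, z up, the work surface at z = 0. Lengths are in m, angles in rad, forces in N, time in s.
With the tool pointing down it reaches from about 0.4 to 0.925 m from the base axis. Payload 3.4 kg.
Tool frame: the origin (TCP) lies at the very end of the fingers, on their centre line; the grasp point (between the pads) lies 19 mm behind it; z points along the fingers, x is the direction in which the jaws open and shut, and the axes are right-handed (so a half turn about z gives the same grasp; the last joint's range is limited). The gripper opens to 85 mm and grips with 20 to 120 N. Pads are 22 mm wide; open, the fingers measure 114 mm over their backs; the gripper's body (76 mm by 85 mm) begins 54 mm behind the grasp point. The pads swing forward as they close: fully open they stand 13 mm farther back than shut.
Start: joints at [-1.351, 0.307, 1.506, -0, 1.328, -0.073], TCP at [0.166, -0.55, 0.231] pointing down, gripper open.
Joint ranges: [-3.12, 3.12], [-1.05, 2.28], [0.14, 2.33], [-1.42, 4.57], [0.1, 2.73], [-2.68, 2.68]. Speed limits (rad/s): [2.57, 2.57, 3.14, 3.14, 3.14, 3.14].

### API

Orientations are given as a unit quaternion [x, y, z, w].
In Python, from bench import get_obs, eyes, job gives the robot as it stands.
- The arm moves only by the tool move_arm, never from a script. Its argument "increments" is one flat list of numbers, 7 for each row, row after row: the opening, from 0 (shut) to 1 (fully open), then the shift along the tool's x, y, z in mm, then the turn, a rotation vector about the tool's x, y, z in degrees. In form: [fingers, dx, dy, dz, ax, ay, az, fingers, dx, dy, dz, ax, ay, az, ...]. A call has 1 to 8 rows; each row shifts and turns the pose as measured when the row begins, along the tool's axes as they then stand; what a row does not reach is not made up. A row lasts 1/12 s, in which the tool goes at most 41.7 mm and 7.16 degrees, less where a joint would pass 70% of its speed; a pose out of reach is approached as far as the arm can. A call with a gripper value outside its range is refused whole. The fingers move at their own pace and stop on an object; "newtons" is the grip in N (left out, the last holds). Time passes only in rows, so rows that do not move let the fingers close. It gives the time, the measured TCP pose, the force and the opening at its end, in the units of the state.
- get_obs(): the state, without advancing time (a new reading comes with each control period).
- eyes.capture(name): name is "side" or "top" or "wrist"; returns the picture (400x640x3 uint8, blue, green, red); there is no depth.
- eyes.calibration(name): a dict with "mtx" (3x3 intrinsics, pixels), "k1" (the pictures are not rectified: a ray, as slopes to the right and down, at radius r is drawn at 1 + k1 r^2 times it, then the intrinsics apply), "xyz" and "orientation" of the camera in the world. Camera axes: x right, y up, looking along -z (the intrinsics and any distortion apply to the point x, -y, -z); pixel columns grow to the right and rows downward; lengths in m; the calibration is good to about 2 mm. A picture is of the moment at which its call begins: read the wrist's pose just before it. calibration takes no time and is no camera call; for the wrist camera it gives the pose at the moment of the call.
- job.close_job(): hands the job in, once; it reports no verdict.
The state is a dict: "t": time; "qpos": joint angles; "qvel": joint speeds; "effort": joint torques, N m; "tcp_pos": TCP position; "orientation": TCP orientation; "wrist_force": force on the tool from outside, world axes, zero at the start; "moment": the same for the moment, N m; "width": opening from 0.0 (shut) to 1.0 (fully open).
Only numpy, scipy, OpenCV 4.12 (cv2) and the standard library are available. Lean on these libraries where they do the work, as an engineer would, in place of code of your own. Each camera call takes 0.05 s, during which the arm holds its last target. There are 200 camera calls.

### The job

Load the die shoe into the dock: with closed fingertips press its grooved tread firmly down against the sprung lifter plate and, keeping it pressed, slide it forward under the keeper and its leaf spring until its nose is fully home against the end stop and the lifter plate has popped up behind it. Do not lift or carry the shoe, leave the paperweight and the tin where they are, and move clear when done.

Things in the scene. Friction and masses are not known exactly. Their poses are not given: they have to be found in the camera images.
- dock: Low metal loading dock fixed to the table, 194 x 90 mm. Origin on the table under its middle; x is the loading direction (the way the shoe slides), y across to the left, z up. Two rails (tops 26 mm high, 63 mm apart) guide the shoe. From the open rear end: lifter plate (x -92 to -30 mm), fixed floor 12 mm high, keeper with bridge, end stop. Its running surfaces are slippery (friction about 0.25).
- bridge (a point): Middle of the bridge's rear lower edge, 33 mm above the table, dock x 30 mm. The keeper is a U of flat steel, underside 33, top 39 mm high (screw heads 43): the bridge (dock x 30 to 58 mm) and two side lips reaching back from it to dock x -28 mm, with an open slot 49 mm wide between them for the fingers. With the lifter up, the shoe stands 5 mm too high and butts against lips and bridge.
- stop (a point): Middle of the end stop's rear face, at x 84 mm in the dock's frame, 12 mm above the table (floor level). Top of the stop 30 mm high.
- lifter (a joint): White sprung plate under the rear of the shoe, 62 x 61 mm: travel in m, 0 = up (top 22 mm above the table), 0.010 = pressed fully down, level with the fixed floor. Pushes up with 7 N at the top, 12 N fully down; the shoe's weight counts against it. Rises by itself behind the shoe once the tail has passed x = -30 mm in the dock's frame.
- leaf (a joint): Dark leaf spring under the bridge, 24 mm wide, sloping down forward to its free tip at x 73 mm in the dock's frame: angle in rad, 0 = at rest (tip about 24 mm above the table), about 0.11 when the shoe's tongue is under the tip, on which it then presses with about 5 N.
- shoe: Die shoe: loose steel bar, 108 long (its x, to the nose), 16 high, ~250 g. Origin: centre of its underside. Rear part (x -54 to -4 mm) 60 wide: lined tread, then a push rib 42 wide, x -14 to -4 mm, 12 mm above the tread. Front: flat tongue, 44 wide, nose at x 54 mm. Underside 22 mm above the table at first, 12 when pressed down. Home: origin at dock x 30 mm, rib 4 mm short of the bridge.
- tread (a point): Middle of the shoe's tread, on its upper face, 38 mm above the table at first and 28 mm when pressed down; the upright rear face of the push rib is 20 mm ahead of it, the tail edge 20 mm behind. At the start the nose is 4 to 12 mm short of the bridge and the wide rear part 4 to 12 mm short of the keeper's lips.
- brass_weight: Brass paperweight with a knob, 40 mm wide, 44 mm high, standing beside the rear of the dock, on its left. Origin under its middle. Not to be moved.
- tin_round: Round tin, 61 mm wide, 28 mm high, beside the front of the dock, on its left. Origin under its middle. Not to be moved.
Things that resemble listed ones, but are neither listed nor needed, are in the scene too. What is shaped like the shoe but yellow is not meant.

How it is judged:
By the outcome, as a careful person would: the job done as asked, in the order asked, and still so for the second after the job is handed in, with the robot touching nothing.
It also fails if it takes over 42 s, if anything falls off the work surface, if the arm or the gripper's body presses on something with over 40 N, if the wrist force passes 120 N, or if a joint passes its speed limit or range.

## Working session

There is one attempt and no reset: what is moved stays moved. The work goes in short steps, Python scripts to look and compute and a tool call to move; the robot and the scene stay as the last step left them, time stands still between calls to the robot, and variables do not carry over. Pictures are saved under pics/ and viewed, about 8 in all and at most 12, crops included, and the job is handed in when it is done.

Besides the shell and the picture viewer there is one more tool, called as name(argument=value, ...) on one line, values as JSON. move_arm: Moves the arm, as the interface text tells. Its arguments: {"type":"object","properties":{"increments":{"type":"array"},"newtons":{"type":"number"}},"required":["increments"]}

```bash
mkdir -p pics
python3 - <<'E'
from bench import get_obs, eyes, job
import cv2
o=get_obs();print(o)
for n in("top","side"):
    cv2.imwrite(f"pics/{n}0.png",eyes.capture(n));print(n,eyes.calibration(n))
E
```

```text
{'t': 0.0, 'qpos': array([-1.35052820e+00,  3.07588524e-01,  1.50770452e+00, -2.09185518e-05,
        1.32840206e+00, -7.35344449e-02]), 'qvel': array([-0.00073223, -0.00057517,  0.00078071,  0.00083939, -0.00096427,
       -0.00022047]), 'effort': array([ 7.77473524e-04, -4.57545590e+01, -2.51918614e+01, -6.88613045e-05,
        1.33260770e-02,  2.05979148e-06]), 'tcp_pos': array([ 0.16630975, -0.54967439,  0.23036042]), 'orientation': array([ 8.02993569e-01, -5.95986764e-01, -8.02448507e-04, -6.79158043e-04]), 'wrist_force': array([ 0.32777569,  0.1153639 , -0.35300201]), 'moment': array([ 0.00161045,  0.0079762 , -0.02633518]), 'width': 1.0011887120558394}
top {'mtx': array([[485.43205687,   0.        , 313.63964856],
       [  0.        , 485.43205687, 194.08767628],
       [  0.        ,   0.        ,   1.        ]]), 'k1': -0.06503821435199121, 'xyz': array([0.39373874, 0.15681181, 1.19419948]), 'orientation': array([ 0.03788105, -0.04635279, -0.70244781,  0.70921331])}
side {'mtx': array([[420.66585344,   0.        , 325.1947967 ],
       [  0.        , 420.66585344, 203.28138276],
       [  0.        ,   0.        ,   1.        ]]), 'k1': -0.08036370506381152, 'xyz': array([0.57537427, 1.00985303, 0.62910613]), 'orientation': array([0.00358566, 0.48158317, 0.87594791, 0.02792946])}
```

View pics/top0.png

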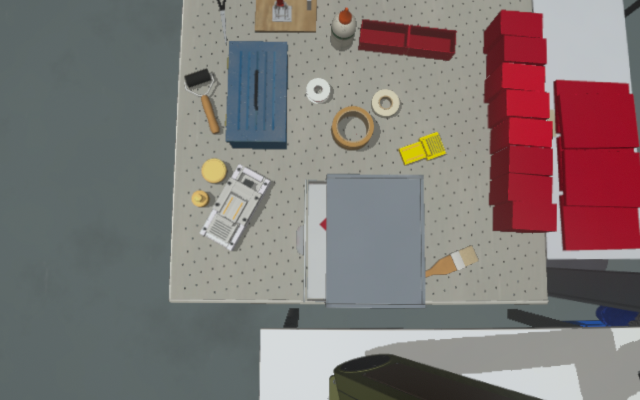

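View pics/side0.png

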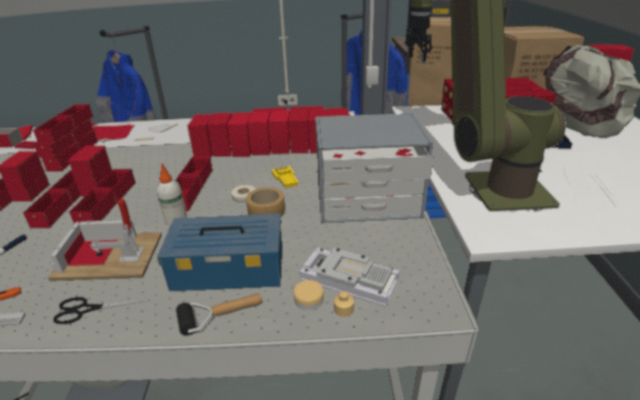

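The top view shows the dock at about (236,207), its rear with the tread towards (222,228) and its front at (252,182). The paperweight is at (200,199) and the tin at (214,171). The only lookalike for the shoe is the yellow one at (423,148), lying loose by the drawers, and I reject it. The shoe I want is the grey/white bar in the dock. Next, a close crop to check that.

```bash
cat > h.py <<'E'
import numpy as np, cv2
from scipy.spatial.transform import Rotation as R
from bench import get_obs, eyes, job
def pix2w(name,uv,z,c=None):
    c=c or eyes.calibration(name); K=c["mtx"]
    out=[]
    for (u,v),zz in zip(uv,np.broadcast_to(z,len(uv))):
        p=cv2.undistortPoints(np.array([[[u,v]]],float),K,np.array([c["k1"],0,0,0]))[0,0]
        d=R.from_quat(c["orientation"]).apply([p[0],-p[1],-1])
        s=(zz-c["xyz"][2])/d[2]; out.append(c["xyz"]+s*d)
    return np.array(out)
def w2pix(name,P,c=None):
    c=c or eyes.calibration(name)
    q=R.from_quat(c["orientation"]).inv().apply(np.array(P)-c["xyz"])*[1,-1,-1]
    return cv2.projectPoints(q,np.zeros(3),np.zeros(3),c["mtx"],np.array([c["k1"],0,0,0]))[0][:,0]
def crop(img,x0,y0,x1,y1,s,f):
    cv2.imwrite(f,cv2.resize(img[y0:y1,x0:x1],None,fx=s,fy=s,interpolation=cv2.INTER_CUBIC))
E
python3 - <<'E'
from h import *
crop(cv2.imread("pics/top0.png"),185,155,285,255,6,"pics/c1.png")
print(pix2w("top",[(236,207),(222,228),(252,182),(200,199),(214,171)],0.03))
E
```

```text
[[0.5000045  0.33007852 0.03      ]
 [0.44913239 0.36232491 0.03      ]
 [0.56117566 0.29298569 0.03      ]
 [0.5184599  0.41770869 0.03      ]
 [0.58724223 0.3861053  0.03      ]]
```

View pics/c1.png

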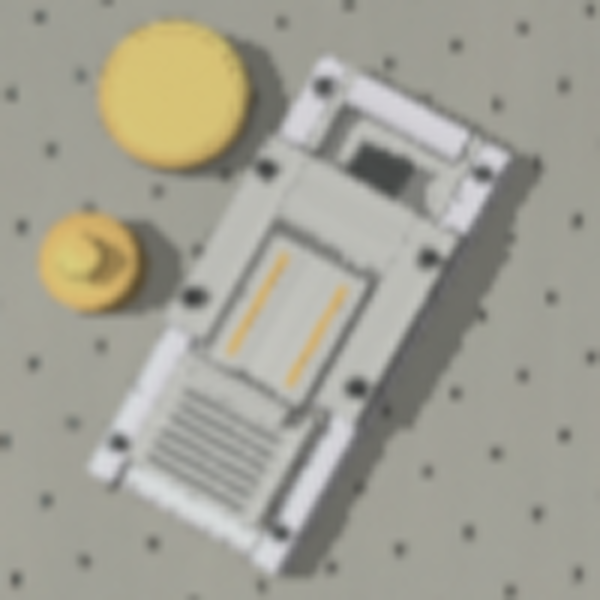

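The crop shows the shoe with its lined tread at crop (217,450), an ordinary metallic bar in the dock, so the choice is right. The dock corners are at crop (90,468), (275,575), (330,55) and (512,155).

Run:
```python
from h import *
f=lambda L:[(185+(x+.5)/6-.5,155+(y+.5)/6-.5) for x,y in L]
P=pix2w("top",f([(90,468),(275,575),(330,55),(512,155)]),[.026,.026,.03,.03])
print(P); c=P.mean(0)
a=(P[2]+P[3]-P[0]-P[1])[:2];yaw=np.arctan2(a[1],a[0]);print("len",np.hypot(*a)/2,"c",c,"yaw",np.degrees(yaw))
b=(P[0]+P[2]-P[1]-P[3])[:2];print("w",np.hypot(*b)/2,np.degrees(np.arctan2(b[1],b[0]))-90)
M=np.array([[np.cos(yaw),np.sin(yaw)],[-np.sin(yaw),np.cos(yaw)]])
# tread line mid, keeper screws, keeper slot corners
Q=pix2w("top",f([(217,450),(266,168),(429,258),(193,297),(357,387),(280,222),(380,270)]),[.038]+[.043]*4+[.039]*2)
print("tread w",Q[0]);print(((Q-c)[:,:2]@M.T*1000).round(1))
W=pix2w("top",f([(90,262),(173,95)]),[.03,.028]);print(((W-c)[:,:2]@M.T*1000).round(1))
o=get_obs();Rt=R.from_quat(o["orientation"]).as_matrix();print(Rt.round(3))
print("tool x yaw",np.degrees(np.arctan2(Rt[1,0],Rt[0,0])))
print(eyes.calibration("wrist")["xyz"]-o["tcp_pos"], R.from_quat(eyes.calibration("wrist")["orientation"]).as_matrix().round(2))
```

```text
[[0.43769845 0.41674387 0.026     ]
 [0.39595466 0.3413015  0.026     ]
 [0.60572541 0.32432893 0.03      ]
 [0.56549672 0.24966895 0.03      ]]
len 0.19224094274293016 c [0.50121881 0.33301081 0.028     ] yaw -28.5998545282712
w 0.08551344723585624 -28.639418753306998
tread w [0.44495475 0.36378224 0.038     ]
[[-64.1   0.1]
 [ 42.7  38.9]
 [ 43.1 -35.9]
 [-16.2  38.2]
 [-15.3 -36.7]
 [ 26.8  23.9]
 [ 29.6 -20.7]]
[[-24.3  84.4]
 [ 50.8  90.3]]
[[ 0.29  -0.957 -0.   ]
 [-0.957 -0.29   0.002]
 [-0.002 -0.    -1.   ]]
tool x yaw -73.16630549700739
[0.07099922 0.02092783 0.14259183] [[ 0.29  0.92  0.28]
 [-0.96  0.28  0.08]
 [-0.   -0.29  0.96]]
```

Run:
```python
from h import *
for z in (.1,.15,.2,.25,.3):
    print(z,pix2w("top",[(328,175),(326,306),(423,175),(424,306)],z)[:,:2].round(3).tolist(),pix2w("side",[(320,152),(430,152)],z)[:,:2].round(3).tolist())
```

```text
0.1 [[0.569, 0.112], [0.275, 0.115], [0.572, -0.106], [0.276, -0.104]] [[0.543, -0.102], [0.226, -0.073]]
0.15 [[0.561, 0.114], [0.281, 0.117], [0.563, -0.094], [0.281, -0.092]] [[0.546, 0.003], [0.259, 0.029]]
0.2 [[0.553, 0.116], [0.286, 0.118], [0.555, -0.082], [0.287, -0.08]] [[0.549, 0.108], [0.292, 0.132]]
0.25 [[0.545, 0.118], [0.291, 0.12], [0.547, -0.07], [0.292, -0.068]] [[0.552, 0.213], [0.325, 0.234]]
0.3 [[0.537, 0.12], [0.297, 0.122], [0.539, -0.058], [0.298, -0.056]] [[0.555, 0.318], [0.358, 0.336]]
```

move_arm(increments=[0, 0, 0, -40, 0, 0, 0, 0, 0, 0, -40, 0, 0, 0, 0, 0, 0, -40, 0, 0, 0, 0, 0, 0, -40, 0, 0, 0, 0, -1.5, -41, 0, 0, 0, -4.1, 0, -1.5, -41, 0, 0, 0, -4.1, 0, -1.5, -41, 0, 0, 0, -4.1, 0, -1.5, -41, 0, 0, 0, -4.1], newtons=60)

```text
t: 0.77
tcp_pos: [0.3107, -0.4816, 0.392]
orientation: [0.878, -0.478, -0.006, -0.005]
wrist_force: [-0.3, -0.8, 0.3]
width: -0.002
```

move_arm(increments=[0, -1.5, -41, 0, 0, 0, -4.1, 0, -1.5, -41, 0, 0, 0, -4.1, 0, -1.5, -41, 0, 0, 0, -4.1, 0, -1.5, -41, 0, 0, 0, -4.1, 0, -1.5, -41, 0, 0, 0, -4.1, 0, -1.5, -41, 0, 0, 0, -4.1, 0, -1.5, -41, 0, 0, 0, -4.1, 0, -1.5, -41, 0, 0, 0, -4.1])

```text
t: 1.43
tcp_pos: [0.5242, -0.2305, 0.3888]
orientation: [0.98, -0.197, -0.006, -0.007]
wrist_force: [0.9, -0.1, 0.4]
width: 0.001
```

move_arm(increments=[0, -1.5, -41, 0, 0, 0, -4.1, 0, -1.5, -41, 0, 0, 0, -4.1, 0, -1.5, -41, 0, 0, 0, -4.1, 0, -1.5, -41, 0, 0, 0, -4.1, 0, -1.5, -41, 0, 0, 0, -4.1, 0, -1.5, -41, 0, 0, 0, -4.1, 0, -1.5, -41, 0, 0, 0, -4.1, 0, -1.5, -41, 0, 0, 0, -4.1])

```text
t: 2.1
tcp_pos: [0.5574, 0.0963, 0.3874]
orientation: [0.995, 0.103, -0.008, -0.01]
wrist_force: [1.5, -0.7, 0.3]
width: -0.002
```

```bash
cat >> h.py <<'E'
def rep(tgt=None,yaw=61.4):
    o=get_obs();Rt=R.from_quat(o["orientation"])
    des=R.from_matrix(np.array([[np.cos(np.radians(yaw)),np.sin(np.radians(yaw)),0],[np.sin(np.radians(yaw)),-np.cos(np.radians(yaw)),0],[0,0,-1]]).T.T)
    print("t",round(o["t"],2),"tcp",o["tcp_pos"].round(4),"F",o["wrist_force"].round(1),"turn needed (tool,deg)",np.degrees((Rt.inv()*des).as_rotvec()).round(2))
    if tgt is not None:
        print("shift in tool now mm",(Rt.inv().apply(np.array(tgt)-o["tcp_pos"])*1000).round(1),"after turn",(des.inv().apply(np.array(tgt)-o["tcp_pos"])*1000).round(1))
E
python3 -c "
from h import *
rep([.447,.363,.2])"
```

```text
t 2.1 tcp [0.5574 0.0963 0.3874] F [ 1.5 -0.7  0.3] turn needed (tool,deg) [ -1.54   0.2  -49.63]
shift in tool now mm [ -51.  -279.3  194.4] after turn [ 181.3 -224.6  187.4]
```

move_arm(increments=[0, -1.5, -41, 0, -0.2, 0, -7, 0, 0.7, -41, 0, -0.2, 0, -7, 0, 3, -41, 0, -0.2, 0, -7, 0, 5, -40, 10, -0.2, 0, -7, 0, 7, -40, 20, -0.2, 0, -7, 0, 9, -39, 20, -0.2, 0, -7, 0, 10, -30, 30, -0.2, 0, -7])

```text
t: 2.68
tcp_pos: [0.4445, 0.3436, 0.3184]
orientation: [0.857, 0.516, 0.003, -0.002]
wrist_force: [1.1, 0.5, -0.1]
width: 0.001
```

```bash
python3 -c "
from h import *
rep([.447,.363,.2])"
```

```text
t 2.68 tcp [0.4445 0.3436 0.3184] F [ 1.1  0.5 -0.1] turn needed (tool,deg) [-0.01 -0.4   0.69]
shift in tool now mm [ 17.4  -6.9 118.5] after turn [ 18.2  -7.1 118.4]
```

move_arm(increments=[0, 6, -2, 35, 0, -0.4, 0.7, 0, 6, -2, 35, 0, 0, 0, 0, 6, -2, 35, 0, 0, 0, 0, 0, 0, 30, 0, 0, 0, 0, 0, 0, 0, 0, 0, 0, 0, 0, 0, 0, 0, 0, 0])

```text
t: 3.18
tcp_pos: [0.4363, 0.3687, 0.1723]
orientation: [0.855, 0.518, -0.006, -0.001]
wrist_force: [0.6, 1.4, 0.9]
width: 0.0
```

```bash
python3 -c "
from h import *
rep([.447,.363,.1])
c=eyes.calibration('wrist');np.save('wc.npy',c,allow_pickle=True)
i=eyes.capture('wrist');cv2.imwrite('pics/w1.png',i)
print(w2pix('wrist',[[.447,.363,.038],[.5,.333,.03]],c))"
```

```text
t 3.18 tcp [0.4363 0.3687 0.1723] F [0.6 1.4 0.9] turn needed (tool,deg) [-0.45  0.48  1.06]
shift in tool now mm [ 0.5 12.7 72.2] after turn [ 0.1 12.1 72.3]
[[322.1408737  209.38608621]
 [319.77770946 272.35557908]]
```

View pics/w1.png

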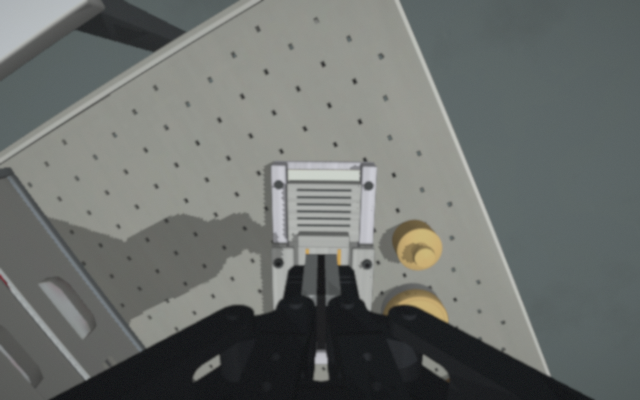

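The wrist view has the tread lines centred near (324,210), the rear edge of the rib at about row 236, and the rails' outer edges at columns 271 and 376. This agrees with the top-view prediction of (322,209).

```bash
python3 -c "
from h import *
c=np.load('wc.npy',allow_pickle=True).item()
P=pix2w('wrist',[(324,210),(323.5,236),(272,165),(376,165),(268.5+3,235),(373.5,240)],[.038,.05,.026,.026,.026,.026],c)
y=np.radians(-28.6);M=np.array([[np.cos(y),np.sin(y)],[-np.sin(y),np.cos(y)]])
print(P.round(4),((P[:,:2]-[.5012,.333])@M.T*1000).round(1))
rep([.4535,.3598,.046])"
```

```text
[[0.4482 0.3641 0.038 ]
 [0.464  0.3554 0.05  ]
 [0.3973 0.3423 0.026 ]
 [0.4368 0.4181 0.026 ]
 [0.4506 0.3113 0.026 ]
 [0.4957 0.3882 0.026 ]] [[-61.5   1.9]
 [-43.4   1.9]
 [-95.6 -41.6]
 [-97.3  43.9]
 [-34.  -43.3]
 [-31.3  45.8]]
t 3.23 tcp [0.436  0.3682 0.1723] F [-0.2 -0.2 -0.2] turn needed (tool,deg) [-0.48  0.53  1.04]
shift in tool now mm [  1.8  20.5 126.1] after turn [  1.   19.4 126.3]
```

move_arm(increments=[0, 1, 8, 35, -0.5, 0.5, 1, 0, 0.5, 8, 35, 0, 0, 0, 0, 0, 0, 25, 0, 0, 0, 0, 0, 0, 10, 0, 0, 0, 0, 0, 0, 0, 0, 0, 0])

```text
t: 3.65
tcp_pos: [0.4618, 0.3673, 0.0772]
orientation: [0.86, 0.51, 0.013, -0.0]
wrist_force: [-0.0, -0.2, -0.2]
width: -0.002
```

```bash
python3 -c "
from h import *
rep([.4509,.3619,.04])"
```

```text
t 3.65 tcp [0.4618 0.3673 0.0772] F [-0.  -0.2 -0.2] turn needed (tool,deg) [ 0.7  -1.27 -0.12]
shift in tool now mm [-10.8  -7.4  36.9] after turn [-10.   -7.   37.2]
```

move_arm(increments=[0, -5, -3, 5, 0.3, -0.6, 0, 0, -3, -2, 5, 0.2, -0.3, 0, 0, 0, 0, 0, 0, 0, 0, 0, 0, 0, 0, 0, 0, 0])

```text
t: 3.98
tcp_pos: [0.4573, 0.3648, 0.073]
orientation: [0.861, 0.509, 0.008, -0.001]
wrist_force: [-0.1, 0.1, 0.2]
width: 0.003
```

```bash
python3 -c "
from h import *
rep([.4509,.3619,.04])"
```

```text
t 3.98 tcp [0.4573 0.3648 0.073 ] F [-0.1  0.1  0.2] turn needed (tool,deg) [ 0.42 -0.82 -0.17]
shift in tool now mm [-6.1 -4.4 32.9] after turn [-5.6 -4.2 33. ]
```

move_arm(increments=[0, -5, -4, 8, 0.4, -0.8, 0, 0, -3, -2, 8, 0.2, -0.4, 0, 0, -2, -1, 6, 0.1, -0.2, 0, 0, 0, 0, 0, 0, 0, 0])

```text
t: 4.32
tcp_pos: [0.4467, 0.3604, 0.0522]
orientation: [0.86, 0.51, -0.004, 0.0]
wrist_force: [0.6, 0.4, -0.9]
width: 0.003
```

```bash
python3 -c "
from h import *
rep([.4509,.3619,.04])"
```

```text
t 4.32 tcp [0.4467 0.3604 0.0522] F [ 0.6  0.4 -0.9] turn needed (tool,deg) [-0.2   0.4  -0.14]
shift in tool now mm [ 3.4  3.  12.2] after turn [ 3.3  2.9 12.2]
```

move_arm(increments=[0, 3, 2, 4, -0.2, 0.3, 0, 0, 1, 1, 4, 0, 0, 0, 0, 0, 0, 4, 0, 0, 0, 0, 0, 0, 4, 0, 0, 0])

```text
t: 4.65
tcp_pos: [0.4516, 0.3628, 0.0348]
orientation: [0.86, 0.51, -0.001, 0.0]
wrist_force: [-1.3, -2.1, 6.8]
width: -0.001
```

```bash
python3 -c "
from h import *
rep([.4509,.3619,.028])"
```

```text
t 4.65 tcp [0.4516 0.3628 0.0348] F [-1.3 -2.1  6.8] turn needed (tool,deg) [ 0.02  0.08 -0.12]
shift in tool now mm [-1.1 -0.1  6.8] after turn [-1.1 -0.1  6.8]
```

In contact at 6.8 N, with the lifter being pressed. Pressing on to the floor.

move_arm(increments=[0, -0.5, 0, 4, 0, 0, 0, 0, -0.5, 0, 4, 0, 0, 0, 0, 0, 0, 4, 0, 0, 0, 0, 0, 0, 4, 0, 0, 0])

```text
t: 4.98
tcp_pos: [0.4516, 0.3629, 0.0278]
orientation: [0.86, 0.51, 0.001, -0.0]
wrist_force: [-7.6, -6.0, 35.5]
width: 0.002
```

```bash
python3 -c "
from h import *
rep([.4509,.3619,.028])"
```

```text
t 4.98 tcp [0.4516 0.3629 0.0278] F [-7.6 -6.  35.5] turn needed (tool,deg) [ 0.07 -0.13 -0.13]
shift in tool now mm [-1.3 -0.1 -0.2] after turn [-1.3 -0.1 -0.2]
```

move_arm(increments=[0, -0.5, 5, 3, 0, 0, 0, 0, -0.5, 6, 3, 0, 0, 0, 0, 0, 6, 3, 0, 0, 0, 0, 0, 6, 3, 0, 0, 0])

```text
t: 5.32
tcp_pos: [0.4665, 0.3562, 0.028]
orientation: [0.861, 0.508, 0.003, -0.006]
wrist_force: [-11.6, 1.6, 27.9]
width: 0.001
```

```bash
python3 -c "
from h import *
rep([.4509,.3619,.028])"
```

```text
t 5.32 tcp [0.4665 0.3562 0.028 ] F [-11.6   1.6  27.9] turn needed (tool,deg) [-0.38 -0.65 -0.3 ]
shift in tool now mm [ -2.6 -16.4   0.1] after turn [ -2.5 -16.5  -0. ]
```

move_arm(increments=[0, -1, 6, 3, -0.2, -0.3, 0, 0, -1, 6, 3, 0, -0.2, 0, 0, -0.5, 6, 3, 0, 0, 0, 0, -0.5, 6, 3, 0, 0, 0])

```text
t: 5.65
tcp_pos: [0.4808, 0.3485, 0.028]
orientation: [0.862, 0.507, 0.002, -0.009]
wrist_force: [-9.8, 2.8, 24.9]
width: -0.002
```

```bash
python3 -c "
from h import *
rep([.4509,.3619,.028])
i=eyes.capture('wrist');crop(i,220,130,430,290,3.5,'pics/w2.png')"
```

```text
t 5.65 tcp [0.4808 0.3485 0.028 ] F [-9.8  2.8 24.9] turn needed (tool,deg) [-0.76 -0.7  -0.5 ]
shift in tool now mm [ -2.8 -32.7   0.4] after turn [ -2.5 -32.7  -0. ]
```

View pics/w2.png

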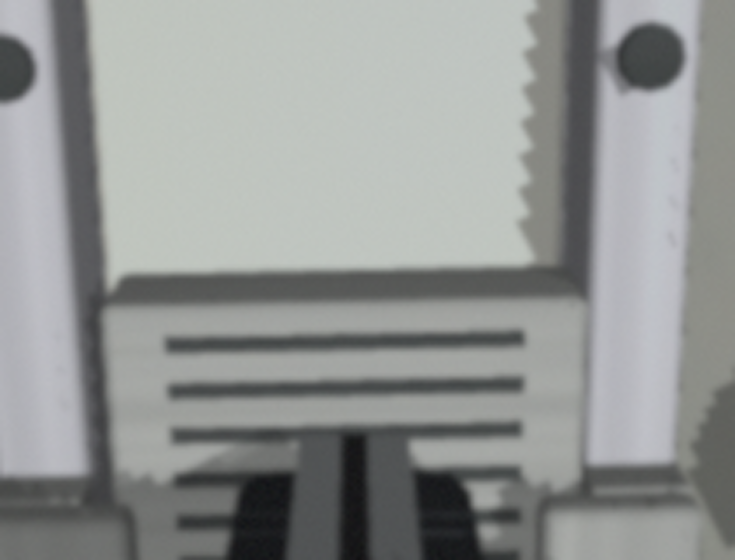

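The shoe's wide part is entering under the keeper lips (crop y about 490), still pressed down, with the white lifter plate exposed behind its tail. I'll keep going.

move_arm(increments=[0, -1, 6, 3, -0.3, -0.4, -0.2, 0, -1, 6, 3, -0.3, -0.2, -0.1, 0, -0.5, 6, 3, -0.2, 0, 0, 0, -0.5, 6, 3, -0.2, 0, 0, 0, -0.5, 6, 3, 0, 0, 0])

```text
t: 6.12
tcp_pos: [0.4924, 0.3423, 0.028]
orientation: [0.863, 0.505, 0.0, -0.012]
wrist_force: [-13.8, 6.1, 26.0]
width: -0.003
```

```bash
python3 -c "
from h import *
rep([.4509,.3619,.028])"
```

```text
t 6.12 tcp [0.4924 0.3423 0.028 ] F [-13.8   6.1  26. ] turn needed (tool,deg) [-1.16 -0.72 -0.69]
shift in tool now mm [ -3.2 -45.8   0.9] after turn [ -2.6 -45.8  -0. ]
```

move_arm(increments=[0, -0.5, 8, 3, -0.5, -0.4, -0.3, 0, -0.5, 8, 3, -0.5, -0.4, -0.3, 0, 0, 8, 3, -0.4, 0, 0, 0, 0, 8, 3, -0.4, 0, 0])

```text
t: 6.45
tcp_pos: [0.5048, 0.3358, 0.0279]
orientation: [0.862, 0.507, -0.002, -0.007]
wrist_force: [-15.1, 4.7, 27.7]
width: 0.005
```

```bash
python3 -c "
from h import *
rep([.4509,.3619,.028])"
```

```text
t 6.45 tcp [0.5048 0.3358 0.0279] F [-15.1   4.7  27.7] turn needed (tool,deg) [-0.82 -0.19 -0.44]
shift in tool now mm [ -3.3 -59.8   0.8] after turn [ -2.9 -59.8  -0.1]
```

move_arm(increments=[0, 0, 8, 3, -0.5, 0, -0.2, 0, 0, 8, 3, -0.5, 0, -0.2, 0, 0, 8, 3, -0.3, 0, 0])

```text
t: 6.7
tcp_pos: [0.5072, 0.3345, 0.028]
orientation: [0.862, 0.507, -0.004, -0.011]
wrist_force: [-21.0, 11.4, 31.6]
width: -0.001
```

```bash
python3 -c "
from h import *
rep([.4509,.3619,.028])"
```

```text
t 6.7 tcp [0.5072 0.3345 0.028 ] F [-21.   11.4  31.6] turn needed (tool,deg) [-1.38 -0.26 -0.51]
shift in tool now mm [ -3.4 -62.5   1.5] after turn [ -2.9 -62.5  -0. ]
```

move_arm(increments=[0, 0, 10, 3, -0.5, 0, -0.2, 0, 0, 10, 3, -0.5, 0, -0.2, 0, 0, 10, 3, -0.5, 0, 0])

```text
t: 6.95
tcp_pos: [0.5071, 0.3345, 0.0281]
orientation: [0.862, 0.506, -0.009, -0.02]
wrist_force: [-25.4, 15.1, 33.4]
width: -0.0
```

```bash
python3 -c "
from h import *
rep([.4509,.3619,.028])
i=eyes.capture('wrist');crop(i,220,100,430,290,3,'pics/w3.png')"
```

```text
t 6.95 tcp [0.5071 0.3345 0.0281] F [-25.4  15.1  33.4] turn needed (tool,deg) [-2.48 -0.27 -0.61]
shift in tool now mm [ -3.6 -62.4   2.8] after turn [ -2.9 -62.5   0.1]
```

View pics/w3.png

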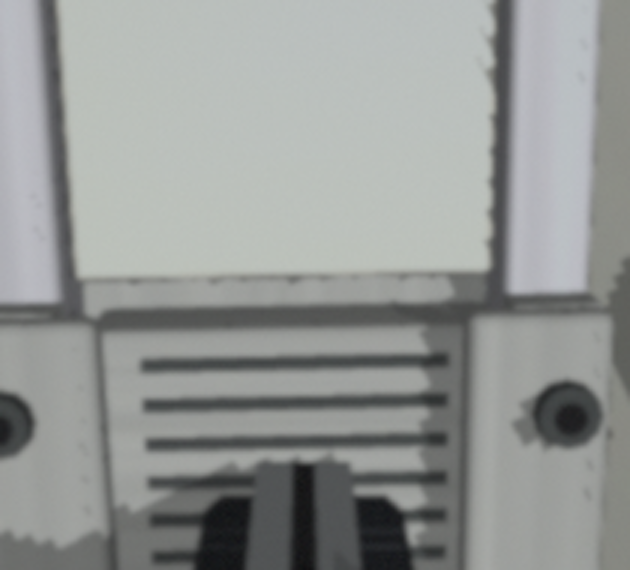

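The shoe has stopped against the end stop: there was no travel while the force rose to 29 N. A few mm of fixed floor show between the tail and the lifter's front edge, which has sprung up. Now I'll release straight up.

move_arm(increments=[0, 0, 0, 0, 0, 0, 0, 0, 0, 0, -4, 0, 0, 0, 0, 0, 0, -8, 0, 0, 0, 0, 0, -2, -15, 0, 0, 0, 0, 0, -5, -25, 0, 0, 0, 0, 0, -8, -35, 0, 0, 0, 0, 0, -15, -35, 0, 0, 0, 0, 0, -30, -30, 0, 0, 0])

```text
t: 7.67
tcp_pos: [0.4599, 0.3564, 0.1819]
orientation: [0.864, 0.504, -0.016, -0.018]
wrist_force: [0.4, 1.2, 0.7]
width: 0.002
```

move_arm(increments=[0, 0, -30, -35, 0, 0, 0, 0, 0, -30, -35, 0, 0, 0, 0, 0, -30, -30, 0, 0, 0, 0, 0, 0, 0, 0, 0, 0, 0, 0, 0, 0, 0, 0, 0])

```text
t: 8.08
tcp_pos: [0.3928, 0.3991, 0.2914]
orientation: [0.865, 0.502, -0.008, -0.019]
wrist_force: [0.2, -0.0, -0.4]
width: -0.003
```

```bash
python3 -c "
from h import *
rep()
a=eyes.capture('top');crop(a,185,155,285,255,6,'pics/c2.png')
c=eyes.calibration('wrist');np.save('wc2.npy',c,allow_pickle=True)
i=eyes.capture('wrist');cv2.imwrite('pics/w4.png',i)"
```

```text
t 8.08 tcp [0.3928 0.3991 0.2914] F [ 0.2 -0.  -0.4] turn needed (tool,deg) [-2.29 -0.36 -1.09]
```

View pics/c2.png

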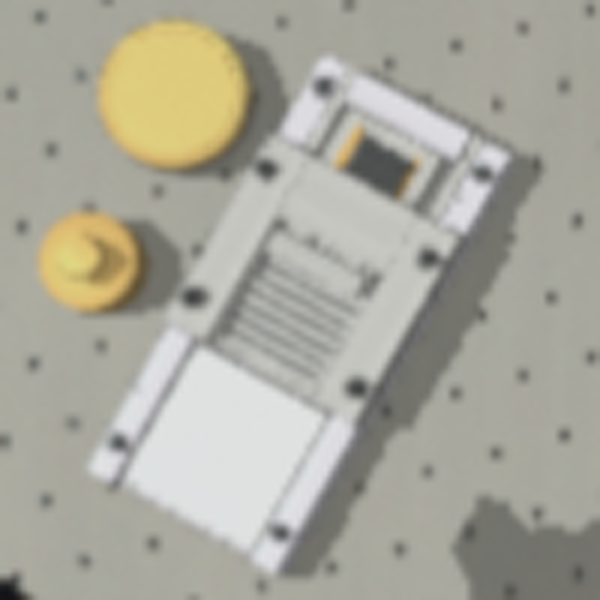

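View pics/w4.png

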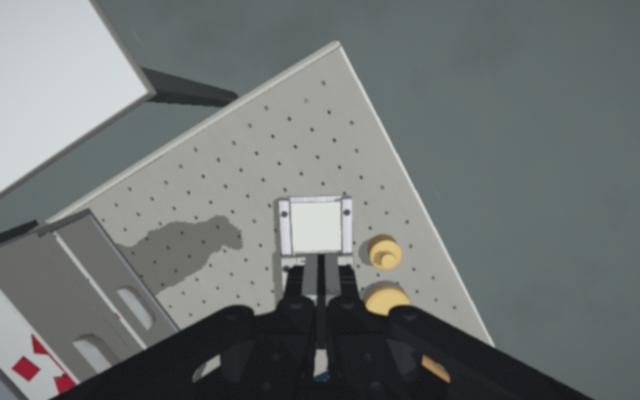

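In the top crop, the lifter plate is clear behind the shoe. The rib sits just short of the bridge, the tongue's gold stripes show under the leaf near the stop, and the weight and tin haven't moved. One numeric check of the home position:

```bash
python3 -c "
from h import *
f=lambda L:[(185+(x+.5)/6-.5,155+(y+.5)/6-.5) for x,y in L]
P=pix2w('top',f([(289,322),(217,450)]),[.028,.038])
y=np.radians(-28.6);M=np.array([[np.cos(y),np.sin(y)],[-np.sin(y),np.cos(y)]])
print(((P[:,:2]-[.5012,.333])@M.T*1000).round(1))
e=lambda x,z:(w2pix('top',[[.5012+x*np.cos(y)+.0013*.479,.333+x*np.sin(y)+.0013*.878,z]])[0]-[185,155])*6
print('home nose top',e(.084,.022),'tread home',e(-.004,.028),'lifter rear up',e(-.03,.022))
i=cv2.imread('pics/c2.png');crop(i,230,40,530,340,2,'pics/c3.png')"
```

```text
[[ -6.1   2.5]
 [-64.1   0.1]]
home nose top [402.77039986 129.77769055] tread home [291.76153737 316.5014719 ] lifter rear up [261.6253637  373.94508809]
```

View pics/c3.png

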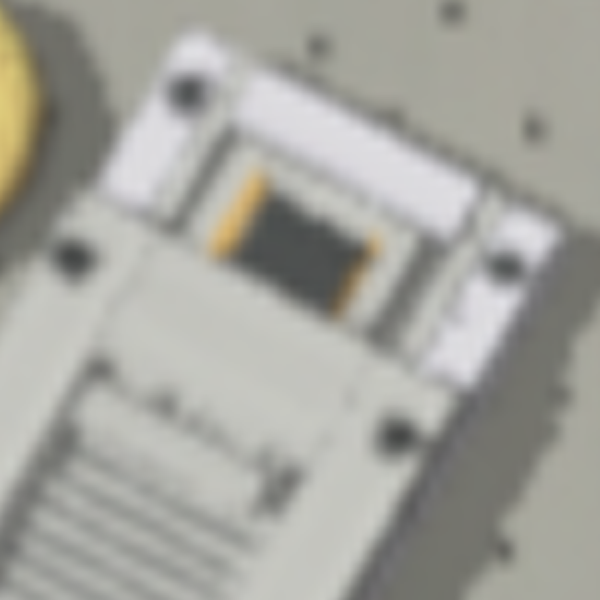

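The tongue runs right up to the stop with no gap, so I'm handing in.

```bash
python3 -c "
from bench import job
print(job.close_job())"
```

```text
the job is handed in; nothing more can be done
None
```

The shoe is loaded in the dock. I pressed its tread down with closed fingertips until the lifter was level with the floor (about 25–35 N). Keeping it pressed, I slid it forward about 60 mm under the keeper and leaf spring until it stopped. Then I released straight up and moved clear, finishing at about 8 s on the robot's clock.

- **Nose home:** travel stalled for the last three rows of the push while the push rose to about 29 N. The last top view shows the tongue against the stop with no gap.
- **Lifter:** the top and wrist views show the plate clear and apparently raised behind the tail. I judged that by eye, not by measuring its height.
- **Position:** the tread measured at dock x of about −6 mm against −4 mm expected when home. That 2 mm is within camera accuracy, and the stall and the closed gap support the shoe being home.
- **Neighbours:** the paperweight and the tin look unmoved.
- **Arm:** the final wrist force was about 0 N, with the gripper clear of everything.

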